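# Press a label holder home behind a shelf lip

## Task

Take the narrower of the two label holders out of its stand, lower its foot, toe and card facing forward, into the open left end of the channel on the front edge of the vial shelf, and guide it to the right behind the lip, steadily and slowly (under 15 cm/s), until it has pushed the sprung end stop all the way in. Finish while still gripping it and holding it pressed home there, upright and foot down in the channel, so that a colleague can fix it; do not let go. Leave the wider holder, the vials on the shelf and the pot and bottle behind it undisturbed.

Things in the scene. Friction and masses are not known exactly. Their poses are not given: they have to be found in the camera images.
- label_holder: the narrower label holder, to be used: white upright plate 46 mm wide (y), 86 mm high, 60 g, standing 12 mm deep in a slotted black block. Origin: middle of the underside, mid-thickness of the tongue; x to its rear, y along its width, z up. From 26 to 86 mm up it is a frame 10 mm thick (x -5 to +5 mm), blank card in front. Grip from above by the side edges (46 mm) or the frame (10 mm)
- holder_toe (a point): front lower edge of the label holder's toe, 8 mm in front of (-x) its origin. The tongue, 0 to 26 mm up, is 4 mm thick (x -2 to +2 mm); the toe at its foot sticks out 6 mm forward of it, is 5 mm high and as wide as the holder. Axes as the holder's
- wide_holder: the wider label holder, to be left alone: same shape and axes but 66 mm wide, 60 g; stands in a like block beside the other (either may be on the left)
- vial_shelf: vial shelf: fixed low metal riser, 260 mm long (y), deck top 42 mm above the counter. Origin: on the counter, mid-length; deck from x = -40 mm (front) to +60 mm; y to the left, z up. Along its front edge an upward-open channel, floor 20 mm above the counter, between the deck's front face (x = -40 mm) and a front wall (inner face x = -54 mm). A grey end block closes its right end
- channel_entry (a point): point on the channel floor in the open left end, in shelf axes x -43.7, y +92 mm; the holder's origin fits here (the foot has about 2 mm of play fore and aft). For shelf y over 55 mm the front wall is low, 6 mm above the channel floor, with a flare leaning outward above it to 12 mm. Axes as the shelf's
- lip_mouth (a point): start of the lip, on the channel floor, in shelf axes x -43.7, y +55 mm. From here to the right end an inturned lip reaches back to x = -47 mm, its underside 9.5 and top 13.5 mm above the channel floor, tapered open over its first 10 mm: the toe passes beneath it, the tongue through the 7 mm gap between lip and deck. Axes as the shelf's
- channel_home (a point): point on the channel floor where the label holder's origin is when the end stop is all the way in: in shelf axes x -43.7, y -71 mm (163 mm right of channel_entry). Axes as the shelf's
- end_stop (a joint): sprung end stop at the right end of the channel, a grey block 5.5 mm thick (x), 2 to 21 mm above the channel floor. 0 = out, 0.008 m = all the way in (pushed to the right, shelf -y); its spring takes about 4 N to start and 10 N all the way in, then it is solid
- vial_one: clear vial 25 mm across, 60 mm high, loose on the shelf's deck; origin in the middle of its underside
- vial_two: clear vial 25 mm across, 58 mm high, loose on the shelf's deck; origin in the middle of its underside
- ampoule: small brown vial 19 mm across, 40 mm high, loose on the shelf's deck; origin in the middle of its underside
- specimen_pot: white-lidded specimen pot 51 mm across, 74 mm high, loose on the counter behind the shelf; origin in the middle of its underside
- brown_bottle: brown bottle 38 mm across, 91 mm high, loose on the counter behind the shelf; origin in the middle of its underside

How it is judged:
On the way, in this order (a step that is already met when the one before it is completed fails the run):
1. the label holder is gripped and lifted out of its stand (height (world z) of label_holder above 0.04 m and contact force between the fingers and label_holder above 1 N), for 0.1 s.
2. its foot is down in the open left end of the channel (x of label_holder in the frame of vial_shelf between -0.049 and -0.039 m and z of label_holder in the frame of vial_shelf between 0.016 and 0.0245 m and y of label_holder in the frame of vial_shelf between 0.06 and 0.12 m and contact force between the fingers and label_holder above 1 N), for 0.1 s.
3. it is behind the lip, foot down, on its way to the right (x of label_holder in the frame of vial_shelf between -0.049 and -0.039 m and z of label_holder in the frame of vial_shelf between 0.016 and 0.0245 m and y of label_holder in the frame of vial_shelf between -0.055 and 0.03 m and contact force between the fingers and label_holder above 1 N), for 0.1 s.
At the end, for the whole second after the job is handed in: the label holder stands in the channel behind the lip (foot within 4.5 mm of the channel floor, upright within 0.12 rad, in line within 0.09 rad, within 7 mm of channel_home), still gripped by the fingers, and holds the sprung end stop in by more than 6 of its 8 mm, at rest, through the last second (x of label_holder in the frame of vial_shelf between -0.049 and -0.039 m and z of label_holder in the frame of vial_shelf between 0.016 and 0.0245 m and value of joint end_stop above 0.006 m and horizontal distance between label_holder and channel_home below 0.007 m and angle between the y axis of label_holder and the y axis of vial_shelf, either way round below 0.09 rad and angle between label_holder's own z axis and vertical below 0.12 rad and linear speed of label_holder below 0.02 m/s and contact force between the fingers and label_holder above 1 N and contact force between label_holder and vial_shelf above 2.5 N); the arm keeps its last pose, push and grip.
It fails at once if the label holder goes faster than 0.15 m/s while behind the lip (x of label_holder in the frame of vial_shelf between -0.049 and -0.039 m and z of label_holder in the frame of vial_shelf between 0.016 and 0.0245 m and y of label_holder in the frame of vial_shelf between -0.09 and 0.045 m and linear speed of label_holder above 0.15 m/s).
It fails at once if the wider label holder is moved more than 20 mm or tipped (distance of wide_holder from where it was at the start of the episode above 0.02 m or angle between wide_holder's own z axis and vertical above 0.4 rad).
It fails at once if a vial on the shelf is moved more than 20 mm or tipped (distance of any of vial_one, vial_two, ampoule from where it was at the start of the episode above 0.02 m or angle between any of vial_one, vial_two, ampoule's own z axis and vertical above 0.4 rad).
It fails at once if the specimen pot or the brown bottle is moved more than 20 mm or tipped (distance of any of specimen_pot, brown_bottle from where it was at the start of the episode above 0.02 m or angle between any of specimen_pot, brown_bottle's own z axis and vertical above 0.4 rad).
It also fails if it takes over 45 s, if anything falls off the work surface, if the arm or the gripper's body presses on something with over 40 N, if the wrist force passes 120 N, or if a joint passes its speed limit or range.

## Robot

A 7-joint arm with a two-finger parallel gripper is mounted at the origin on a cart in front of the work surface, level with it; the furniture and walls round the work are solid. World frame = base frame: x ahead of the robot, y to its left, z up, the work surface at z = 0. Lengths are in m, angles in rad, forces in N, time in s.
With the tool pointing down it reaches from about 0.425 to 0.875 m from the base axis. Payload 4.7 kg.
Tool frame: the origin (TCP) lies at the very end of the fingers, on their centre line; the grasp point (between the pads) lies 19 mm behind it (ctrl.grasp_offset is the distance from the TCP to the grasp point, in m); z points along the fingers, y is the direction in which the jaws open and shut (so a half turn about z gives the same grasp; the last joint's range is limited). The gripper opens to 87 mm and grips with 3 to 60 N. Pads are 19 mm wide; open, the fingers measure 117 mm over their backs; the gripper's body (75 mm by 190 mm) begins 51 mm behind the grasp point.
Start: joints at [-1.331, 0.321, -0.07, 1.45, 0.023, 1.371, -0.057], TCP at [0.146, 0.634, 0.223] pointing down, gripper open.
Joint ranges: [-2.86, 2.86], [-0.3, 2.09], [-1.38, 1.24], [0.06, 2.45], [-1.56, 4.7], [0.09, 2.05], [-2.69, 2.69]. Speed limits (rad/s): [2.57, 2.57, 3.14, 3.14, 3.14, 3.14, 3.14].

## Interface

Orientations are given as a rotation vector (axis times angle).
In Python, from bench import ctrl gives the robot as it stands.
- The arm moves only by the shell command python3 -m creep 'ROWS' [FORCE]. ROWS is JSON, a list that holds one entry, the list of rows, each a list of 7 numbers: the opening, from 0 (shut) to 1 (fully open), then the shift along the tool's x, y, z in mm, then the turn, a rotation vector about the tool's x, y, z in rad. In form: [[[grip, dx, dy, dz, rx, ry, rz], ...]]. A call has 1 to 5 rows; each row is the pose to reach, as a shift and turn from the pose commanded when the call began, along the tool's axes at that moment; what a row does not reach only later rows make up. A row lasts 1/10 s, in which the tool goes at most 50 mm and 8.59 degrees, less where a joint would pass 70% of its speed; a pose out of reach is approached as far as the arm can. A call with a gripper value outside its range is refused whole. The fingers move at their own pace and stop on an object; FORCE is the grip in N (left out, the last holds). Time passes only in rows, so rows that repeat a pose let the fingers close. It gives the time, the measured TCP pose, the force and the opening at its end, in the units of the state.
- ctrl.get_state(): the state, without advancing time (a new reading comes with each control period).
- ctrl.get_image(name): name is "scene" or "top" or "wrist"; returns the picture (400x640x3 uint8, red, green, blue); there is no depth.
- ctrl.camera_params(name): a dict with "K" (3x3 intrinsics, pixels), "pose" (4x4, takes a point from camera to world coordinates). Camera axes: x right, y down, z forward; pixel columns grow to the right and rows downward; lengths in m; the calibration is good to about 2 mm. A picture is of the moment at which its call begins: read the wrist's pose just before it. camera_params takes no time and is no camera call; for the wrist camera it gives the pose at the moment of the call.
- ctrl.close_job(): hands the job in, once; it reports no verdict.
The state is a dict: "time": time; "joint_positions": joint angles; "qd": joint speeds; "joint_torque": joint torques, N m; "position": TCP position; "tool_rot": TCP orientation; "ft_force": force on the tool from outside, world axes, zero at the start; "torque": the same for the moment, N m; "grip_width": opening from 0.0 (shut) to 1.0 (fully open).
Only numpy, scipy, OpenCV 4.12 (cv2) and the standard library are available. Lean on these libraries where they do the work, as an engineer would, in place of code of your own. Each camera call takes 0.05 s, during which the arm holds its last target. There are 200 camera calls.

## Working session

There is one attempt and no reset: what is moved stays moved. The work goes in short steps, Python scripts to look and compute and a shell command to move; the robot and the scene stay as the last step left them, time stands still between calls to the robot, and variables do not carry over. Pictures are saved under pics/ and viewed, about 8 in all and at most 12, crops included, and the job is handed in when it is done.

```bash
mkdir -p pics; ls; python3 - <<'E'
from bench import ctrl
import cv2,numpy as np
print(ctrl.get_state(), ctrl.grasp_offset)
ims=[]
for n in("scene","top","wrist"):
    p=ctrl.camera_params(n);print(n,np.round(p["K"],1).tolist(),np.round(p["pose"],4).tolist())
    im=ctrl.get_image(n)[:,:,::-1];cv2.imwrite(f"pics/{n}0.png",im)
E
```

```text
pics
{'time': 0.0, 'joint_positions': array([-1.33088347,  0.32183428, -0.07009983,  1.45167877,  0.02260559,
        1.37078682, -0.05684991]), 'qd': array([ 1.16645530e-03, -2.32723907e-04,  8.82034685e-04,  7.63494622e-05,
       -9.50766116e-06, -3.55115720e-04, -4.69878413e-04]), 'joint_torque': array([-5.38827971e-04, -4.91289425e+01, -4.04417356e-01, -3.12528098e+01,
       -6.39041117e-02,  4.39449248e-02,  1.57322074e-04]), 'position': array([0.14545172, 0.63294928, 0.22145241]), 'tool_rot': array([-3.53789278e-01, -3.12148797e+00,  3.00987726e-03]), 'ft_force': array([ 0.25363741, -0.22942531,  0.39828522]), 'torque': array([-0.00942311,  0.03802657, -0.00950315]), 'grip_width': 0.9979827098778278} 0.0187
scene [[398.6, 0.0, 325.1], [0.0, 398.6, 207.6], [0.0, 0.0, 1.0]] [[0.7632, -0.2731, 0.5857, 0.0078], [-0.6461, -0.3397, 0.6835, -0.6277], [0.0123, -0.9, -0.4357, 0.4912], [0.0, 0.0, 0.0, 1.0]]
top [[464.7, 0.0, 324.6], [0.0, 464.7, 201.7], [0.0, 0.0, 1.0]] [[-0.0087, -0.9892, 0.146, 0.4253], [-0.9999, 0.0077, -0.0078, 0.0738], [0.0066, -0.1461, -0.9893, 1.0973], [0.0, 0.0, 0.0, 1.0]]
wrist [[304.1, 0.0, 320.1], [0.0, 304.1, 201.9], [0.0, 0.0, 1.0]] [[0.2239, 0.9452, 0.2374, 0.0797], [0.9746, -0.2168, -0.0561, 0.6485], [-0.0015, 0.244, -0.9698, 0.3828], [0.0, 0.0, 0.0, 1.0]]
```

View pics/top0.png

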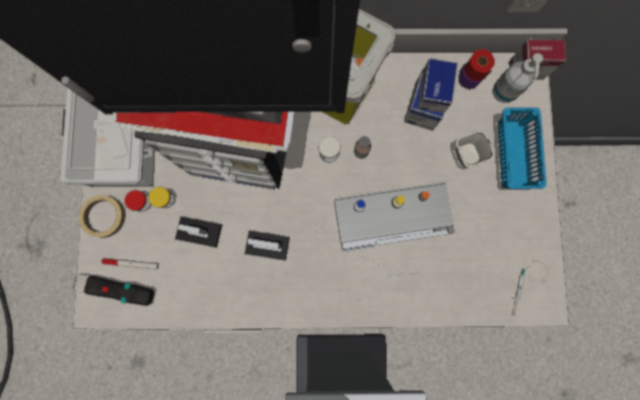

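View pics/scene0.png

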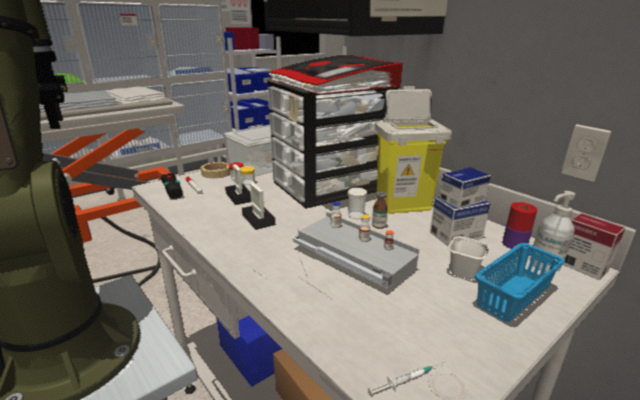

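Top view: two black blocks with white holders at about (198,231) and (267,244). The left one looks narrower. The shelf spans (335–453, 183–250). I'll zoom in on these.

```bash
python3 - <<'E'
import cv2,numpy as np
im=cv2.imread("pics/top0.png")
a=cv2.resize(im[205:265,165:298],None,fx=6,fy=6,interpolation=cv2.INTER_CUBIC)
b=cv2.resize(im[178:255,328:461],None,fx=6,fy=6,interpolation=cv2.INTER_CUBIC)
c=np.vstack([a,b]);print(c.shape)
cv2.imwrite("pics/crop1.png",cv2.resize(c,None,fx=.73,fy=.73) if c.shape[0]>840 else c[:, :])
E
python3 -c "
import cv2;c=cv2.imread('pics/crop1.png');print(c.shape);h=c.shape[0];s=600/h
cv2.imwrite('pics/crop1.png',cv2.resize(c,None,fx=s,fy=s)if h>600 else c)"
```

```text
(822, 798, 3)
(822, 798, 3)
```

View pics/crop1.png

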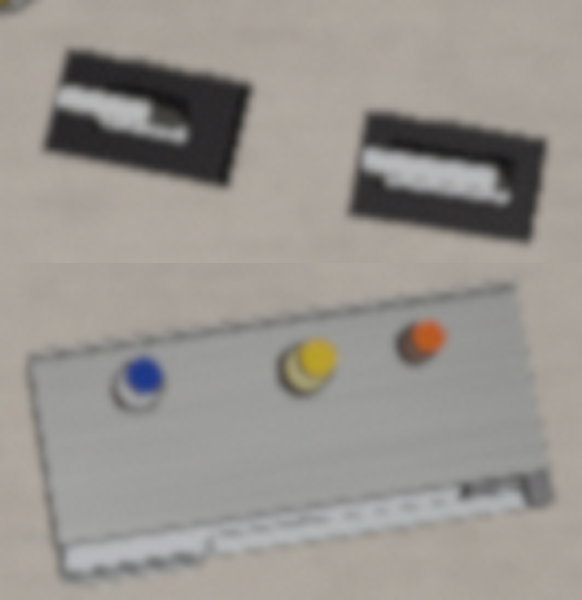

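```bash
cat > h.py <<'E'
import numpy as np,cv2
from bench import ctrl
from scipy.spatial.transform import Rotation as R
def ray(cam,uv,z,P=None):
    P=P or ctrl.camera_params(cam);K=np.array(P["K"]);T=np.array(P["pose"])
    d=T[:3,:3]@np.linalg.solve(K,[uv[0],uv[1],1]);o=T[:3,3];return o+d*(z-o[2])/d[2]
def proj(cam,p,P=None):
    P=P or ctrl.camera_params(cam);T=np.array(P["pose"]);q=np.array(P["K"])@(T[:3,:3].T@(np.array(p)-T[:3,3]));return q[:2]/q[2]
E
python3 - <<'E'
from h import *
s=4.38
A=lambda x,y:(165+x/s,205+y/s)
B=lambda x,y:(328+x/s,178+(y-262.8)/s)
for n,p,z in [("Ltop l",A(58,97),.088),("Ltop r",A(150,110),.088),("Rtop l",A(362,160),.088),("Rtop r",A(497,177),.088),
 ("LblockFL",A(45,152),.02),("LblFR",A(229,186),.02),("LblBL",A(68,50),.02),("LblBR",A(250,86),.02),
 ("deckBL",B(30,356),.042),("deckBR",B(515,287),.042),("deckFL",B(62,545),.042),("wallFL",B(67,578),.028),("endFR",B(550,500),.042)]:
    print(n,np.round(ray("top",p,z)*1000,1))
E
```

```text
Ltop l [520.8 384.3  88. ]
Ltop r [514.  338.6  88. ]
Rtop l [488.3 233.2  88. ]
Rtop r [479.4 166.4  88. ]
LblockFL [498.2 411.   20. ]
LblFR [479.5 313.7  20. ]
LblBL [552.2 400.9  20. ]
LblBR [532.3 303.9  20. ]
deckBL [586.4  41.8  42. ]
deckBR [ 621.3 -214.7   42. ]
deckFL [487.4  26.4  42. ]
wallFL [471.   23.4  28. ]
endFR [ 508.6 -227.7   42. ]
```

Sizes check out: narrow holder 46.2 mm, shelf 259 mm, so the left one is the target. Next I'll move above and in front of it to look with the wrist camera.

```bash
cat >> h.py <<'E'
def togo(p,yaw,steps=1):
    """tool-frame shift (mm) and turn to TCP p (m), pointing down, jaw (tool y) along (-sin yaw, cos yaw)"""
    s=ctrl.get_state();R0=R.from_rotvec(s["tool_rot"]);y=np.array([-np.sin(yaw),np.cos(yaw),0])
    if y@R0.as_matrix()[:,1]<0:y=-y
    z=np.array([0,0,-1.]);Rt=R.from_matrix(np.c_[np.cross(y,z),y,z])
    d=R0.inv().apply(np.array(p)-s["position"])*1000;r=(R0.inv()*Rt).as_rotvec()
    print("pos",np.round(s["position"]*1000,1),"t",round(s["time"],2),"f",np.round(s["ft_force"],1),"w",round(s["grip_width"],3))
    print("shift",np.round(d,1),"turn",np.round(r,4),"n",np.linalg.norm(d)/50)
E
python3 -c "
from h import *
togo([.46,.36,.23],-.19)"
```

```text
pos [145.5 633.1 221.7] t 0.15 f [ 0.5 -0.1  0.1] w 0.996
shift [-367.7 -195.8   -8. ] turn [-0.0015  0.0001 -0.0358] n 8.332629966822859
```

```bash
python3 -m creep '[[[1,-40,-22,-2,0,0,0],[1,-80,-44,-4,0,0,0],[1,-124,-66,-4,0,0,0],[1,-168,-88,-6,0,0,0],[1,-212,-110,-6,0,0,0]]]'
python3 -m creep '[[[1,-40,-22,0,0,0,-0.03],[1,-80,-44,0,0,0,-0.03],[1,-120,-66,-2,0,0,-0.03],[1,-156,-86,-2,0,0,-0.03],[1,-156,-86,-2,0,0,-0.03]]]'
python3 - <<'E'
from h import *
togo([.46,.36,.23],-.19)
P=ctrl.camera_params("wrist");im=ctrl.get_image("wrist")[:,:,::-1];cv2.imwrite("pics/w1.png",im)
import pickle;pickle.dump(P,open("w1.pkl","wb"))
E
```

```text
time: 0.65
position: [0.3288, 0.4774, 0.2287]
tool_rot: [0.353, 3.121, 0.001]
ft_force: [1.5, 0.5, -0.1]
grip_width: 0.999
time: 1.15
position: [0.466, 0.3532, 0.2305]
tool_rot: [0.325, 3.122, -0.005]
ft_force: [0.9, 0.0, -0.3]
grip_width: 0.996
pos [466.  353.2 230.5] t 1.15 f [ 0.9  0.  -0.3] w 0.996
shift [7.3 5.4 0.5] turn [-0.0026  0.0035 -0.0172] n 0.18225632091975283
```

View pics/w1.png

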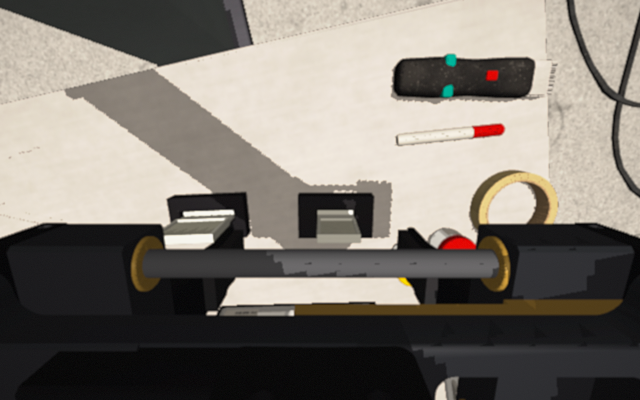

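The wrist view shows the stand at (299–373, 194–238), with the holder leaning into the view at about (317–360, 210–242). I'll move back a bit for an unobstructed closer look.

```bash
python3 -m creep '[[[1,45,5,20,0,0,-0.015],[1,85,5,40,0,0,-0.015],[1,85,5,60,0,0,-0.015],[1,85,5,60,0,0,-0.015],[1,85,5,60,0,0,-0.015]]]'
python3 - <<'E'
from h import *
togo([.39,.36,.17],-.19)
P=ctrl.camera_params("wrist");im=ctrl.get_image("wrist")[:,:,::-1];cv2.imwrite("pics/w2.png",im)
import pickle;pickle.dump(P,open("w2.pkl","wb"))
c=proj("wrist",[.515,.36,.05],P);print(c);x,y=int(c[0])-75,int(c[1])-56
x=max(x,0);y=max(0,y);print(x,y)
cv2.imwrite("pics/w2c.png",cv2.resize(im[y:y+112,x:x+150],None,fx=5,fy=5,interpolation=cv2.INTER_CUBIC))
E
```

```text
time: 1.7
position: [0.3778, 0.3819, 0.1709]
tool_rot: [0.282, 3.129, -0.0]
ft_force: [0.4, 0.2, 0.2]
grip_width: 1.004
pos [377.8 381.9 170.9] t 1.7 f [0.4 0.2 0.2] w 1.004
shift [-16.  -19.4   0.9] turn [-0.0001  0.0001  0.0099] n 0.5020323881789728
[322.86356389 325.27215071]
247 269
```

View pics/w2c.png

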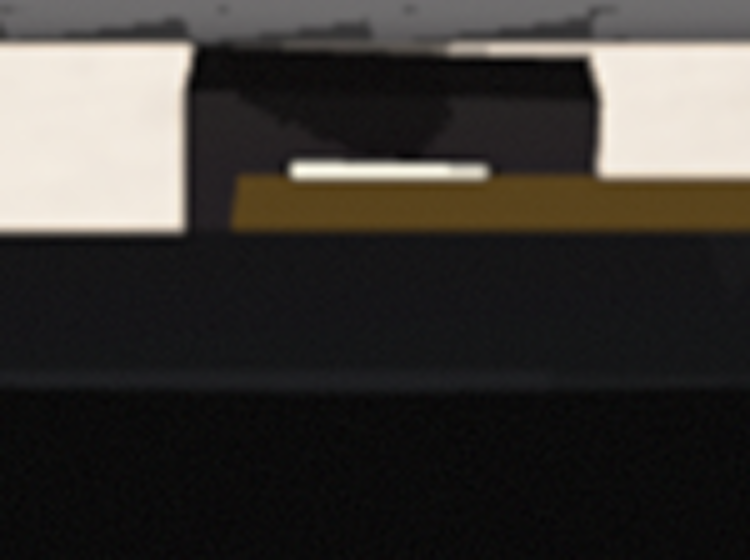

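The gripper bars block the view from here, so I'll go straight to the pre-grasp position above the holder, where it should fall near row 200.

```bash
python3 -c "
from h import *
togo([.515,.361,.15],-.19)"
```

```text
pos [378.6 382.  171.5] t 1.75 f [ 0.1 -0.1 -0.8] w 1.002
shift [-137.9    3.9   21.7] turn [0.0011 0.0009 0.0088] n 2.7928440977957547
```

```bash
python3 -m creep '[[[1,-45,2,0,0,0,0.01],[1,-90,3,5,0,0,0.01],[1,-138,4,20,0,0,0.01],[1,-138,4,20,0,0,0.01],[1,-138,4,20,0,0,0.01]]]'
python3 - <<'E'
from h import *
togo([.515,.361,.15],-.19)
P=ctrl.camera_params("wrist");im=ctrl.get_image("wrist")[:,:,::-1];cv2.imwrite("pics/w3.png",im)
import pickle;pickle.dump(P,open("w3.pkl","wb"))
c=proj("wrist",[.515,.36,.05],P);x,y=int(c[0])-75,int(c[1])-56
print(c,x,y)
cv2.imwrite("pics/w3c.png",cv2.resize(im[y:y+112,x:x+150],None,fx=5,fy=5,interpolation=cv2.INTER_CUBIC))
E
```

```text
time: 2.25
position: [0.5163, 0.3594, 0.1505]
tool_rot: [0.305, 3.127, -0.001]
ft_force: [-0.2, 0.7, -0.0]
grip_width: 0.999
pos [516.3 359.4 150.5] t 2.25 f [-0.2  0.7 -0. ] w 0.999
shift [1.6 1.3 0.5] turn [-0.0008  0.0003 -0.0047] n 0.041878605593593195
[320.39320884 202.23186181] 245 146
```

View pics/w3c.png

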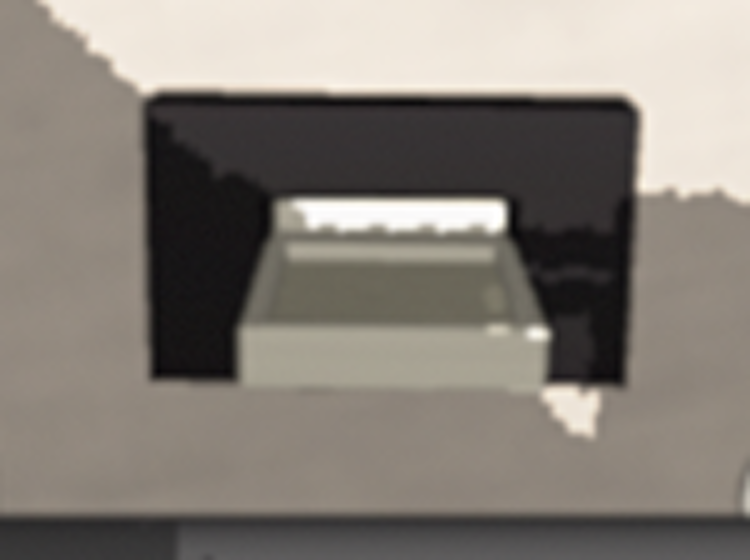

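The card recess faces the robot (front), and the toe strip sits at its foot at crop (275–508, 198–238). The top face has corners (240,325), (548,330), (548,385) and (240,385).

```bash
python3 - <<'E'
from h import *
import pickle
P=pickle.load(open("w3.pkl","rb"));f=lambda x,y:(245+(x+.5)/5-.5,146+(y+.5)/5-.5)
for z in(.08,.086,.092,.098):
    q=[ray("wrist",f(*c),z,P) for c in((240,325),(548,328),(548,385),(240,385))]
    print(z,"w",[round(np.linalg.norm(q[i]-q[j])*1000,1) for i,j in((0,1),(3,2),(0,3),(1,2))],"c",np.round(np.mean(q,0)*1000,1),"yaw",[round(float(-np.arctan2(*(q[j]-q[i])[:2])),3) for i,j in((0,1),(3,2))])
q=[ray("wrist",f(*c),.02,P) for c in((150,95),(635,97),(625,382),(152,378))]
print([np.round(a*1000,1) for a in q],[round(float(-np.arctan2(*(q[j]-q[i])[:2])),3) for i,j in((0,1),(3,2))])
s=ctrl.get_state();print(R.from_rotvec(s["tool_rot"]).as_matrix().round(3))
togo([.515,.361,.15],-.19)
E
```

```text
0.08 w [np.float64(48.8), np.float64(49.2), np.float64(10.0), np.float64(9.5)] c [519.7 361.5  80. ] yaw [-0.205, -0.195]
0.086 w [np.float64(47.5), np.float64(48.0), np.float64(9.7), np.float64(9.2)] c [517.9 361.8  86. ] yaw [-0.205, -0.195]
0.092 w [np.float64(46.2), np.float64(46.7), np.float64(9.5), np.float64(9.0)] c [516.1 362.1  92. ] yaw [-0.205, -0.195]
0.098 w [np.float64(45.0), np.float64(45.4), np.float64(9.2), np.float64(8.7)] c [514.3 362.4  98. ] yaw [-0.205, -0.195]
[array([477.4, 322.6,  20. ]), array([495.8, 413.9,  20. ]), array([552.1, 403.1,  20. ]), array([532.9, 310. ,  20. ])] [-0.199, -0.203]
[[-0.982  0.191  0.   ]
 [ 0.191  0.982  0.001]
 [ 0.     0.001 -1.   ]]
pos [515.  360.7 151. ] t 2.3 f [-0.6  1.4  0.1] w 1.001
shift [0.  0.3 1. ] turn [ 0.0006 -0.     -0.0021] n 0.02127904684121361
```

```bash
python3 -c "
from h import *
togo([.5165,.362,.040],-.20)"
```

```text
pos [515.  360.7 151. ] t 2.3 f [-0.6  1.4  0.1] w 1.001
shift [ -1.3   1.5 111. ] turn [ 0.0006 -0.      0.0079] n 2.2209831989866142
```

```bash
python3 -m creep '[[[1,-1,1.5,30,0,0,0.008],[1,-1,1.5,60,0,0,0.008],[1,-1,1.5,85,0,0,0.008],[1,-1,1.5,105,0,0,0.008],[1,-1,1.5,111,0,0,0.008]]]'
python3 -m creep '[[[0.45,0,0,0,0,0,0],[0.3,0,0,0,0,0,0],[0.3,0,0,0,0,0,0],[0.3,0,0,0,0,0,0],[0.3,0,0,0,0,0,0]]]' 40
python3 -m creep '[[[0.3,0,0,0,0,0,0],[0.3,0,0,0,0,0,0]]]' 40
```

```text
time: 2.8
position: [0.5133, 0.3626, 0.0384]
tool_rot: [-0.308, -3.124, 0.001]
ft_force: [0.3, 0.8, 0.2]
grip_width: 0.998
time: 3.3
position: [0.516, 0.3622, 0.0404]
tool_rot: [0.312, 3.125, 0.001]
ft_force: [-1.2, -0.2, -0.3]
grip_width: 0.632
time: 3.5
position: [0.5158, 0.3621, 0.0399]
tool_rot: [0.312, 3.126, 0.001]
ft_force: [-0.3, -0.6, 2.3]
grip_width: 0.526
```

```bash
python3 -m creep '[[[0.2,0,0,0,0,0,0],[0.2,0,0,0,0,0,0],[0.2,0,0,0,0,0,0]]]' 40
python3 -m creep '[[[0.2,0,0,-10,0,0,0],[0.2,0,0,-30,0,0,0],[0.2,0,0,-60,0,0,0],[0.2,0,0,-90,0,0,0],[0.2,0,0,-120,0,0,0]]]'
python3 - <<'E'
from h import *
P=ctrl.camera_params("wrist");
th=.135;O=np.array([.5444,-.0945,0]);M=np.array([[np.cos(th),-np.sin(th),0],[np.sin(th),np.cos(th),0],[0,0,1]])
e=O+M@[-.0437,.092,.02];print("entry",e)
togo([e[0],e[1],.16],th)
im=ctrl.get_image("wrist")[:,:,::-1];cv2.imwrite("pics/w4.png",im)
E
```

```text
time: 3.8
position: [0.5158, 0.362, 0.0399]
tool_rot: [0.312, 3.126, 0.0]
ft_force: [-0.6, -0.2, 2.1]
grip_width: 0.529
time: 4.3
position: [0.5154, 0.3617, 0.1609]
tool_rot: [-0.312, -3.126, 0.0]
ft_force: [0.2, -1.0, -0.9]
grip_width: 0.522
entry [ 0.4887153  -0.00921867  0.02      ]
pos [515.4 361.7 160.9] t 4.3 f [ 0.2 -1.  -0.9] w 0.522
shift [ -47.1 -368.9    1. ] turn [-2.000e-04 -2.000e-04 -3.338e-01] n 7.438385640809289
```

View pics/w4.png

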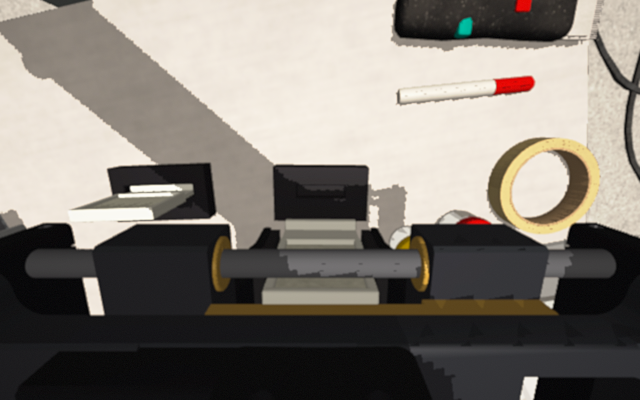

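The holder hangs upright in the grip, with the toe towards the robot and the slot empty at (320,190). I'll carry it to above the channel entry.

```bash
python3 -m creep '[[[0.2,-5,-35,0,0,0,0],[0.2,-10,-75,0,0,0,-0.04],[0.2,-15,-120,0,0,0,-0.08],[0.2,-20,-165,0,0,0,-0.12],[0.2,-25,-210,0,0,0,-0.16]]]'
python3 -c "
from h import *
togo([.4887,-.0092,.14],.135)"
```

```text
time: 4.85
position: [0.4983, 0.1493, 0.1598]
tool_rot: [0.058, 3.141, 0.0]
ft_force: [0.1, -1.4, -1.1]
grip_width: 0.523
pos [498.3 149.3 159.8] t 4.85 f [ 0.1 -1.4 -1.1] w 0.523
shift [   3.7 -158.8   19.7] turn [ 0.0002  0.0004 -0.1719] n 3.2012517126040634
```

```bash
python3 -m creep '[[[0.2,1,-42,0,0,0,-0.05],[0.2,2,-84,0,0,0,-0.10],[0.2,3,-126,0,0,0,-0.172],[0.2,4,-159,10,0,0,-0.172],[0.2,4,-159,20,0,0,-0.172]]]'
python3 -m creep '[[[0.2,0,0,0,0,0,0],[0.2,0,0,0,0,0,0]]]'
python3 - <<'E'
from h import *
import pickle
togo([.4887,-.0092,.14],.135)
P=ctrl.camera_params("wrist");im=ctrl.get_image("wrist")[:,:,::-1];cv2.imwrite("pics/w5.png",im)
pickle.dump(P,open("w5.pkl","wb"))
t=ctrl.get_image("top")[:,:,::-1];cv2.imwrite("pics/t5.png",t)
cv2.imwrite("pics/w5c.png",cv2.resize(im[130:280,180:380],None,fx=4,fy=4,interpolation=cv2.INTER_CUBIC))
th=.135;O=np.array([.5444,-.0945,0]);M=np.array([[np.cos(th),-np.sin(th),0],[np.sin(th),np.cos(th),0],[0,0,1]])
for n,q in dict(FL=[-.04,.13,.042],BL=[.06,.13,.042],lip=[-.047,.055,.0335],lipR=[-.047,-.1,.0335]).items(): 
    p=proj("wrist",O+M@q,P);print(n,p.round(1),((p-[180,130])*4).round())
E
```

```text
time: 5.35
position: [0.4883, -0.0133, 0.14]
tool_rot: [-0.196, 3.134, -0.002]
ft_force: [0.2, 0.7, -0.4]
grip_width: 0.522
time: 5.55
position: [0.4885, -0.0062, 0.1396]
tool_rot: [0.212, -3.134, -0.001]
ft_force: [1.2, 0.5, 0.0]
grip_width: 0.529
pos [488.5  -6.2 139.6] t 5.55 f [1.2 0.5 0. ] w 0.529
shift [ 0.2 -3.  -0.4] turn [ 0.0006 -0.0003 -0.0001] n 0.06040389323207904
FL [359.1 208.4] [716. 313.]
BL [355.9 308.6] [704. 714.]
lip [275.2 198.4] [381. 274.]
lipR [103.6 198.5] [-306.  274.]
```

View pics/w5.png

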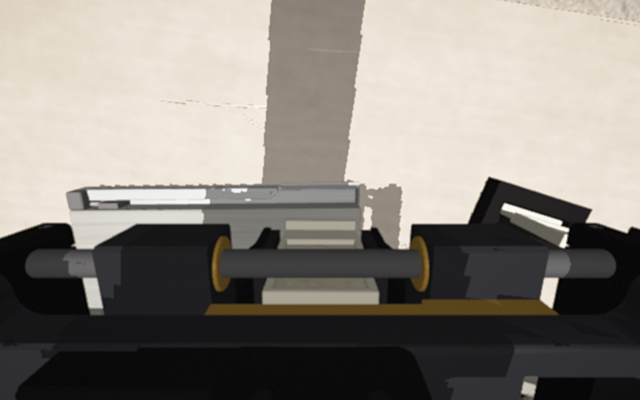

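```bash
python3 - <<'E'
import cv2,numpy as np
im=cv2.imread("pics/w5.png")
a=cv2.resize(im[176:220,60:220],None,fx=5,fy=5,interpolation=cv2.INTER_CUBIC)
b=cv2.resize(im[176:240,220:380],None,fx=5,fy=5,interpolation=cv2.INTER_CUBIC)
cv2.imwrite("pics/w5d.png",np.vstack([a,b]))
E
```

```text
(no output)
```

View pics/w5d.png

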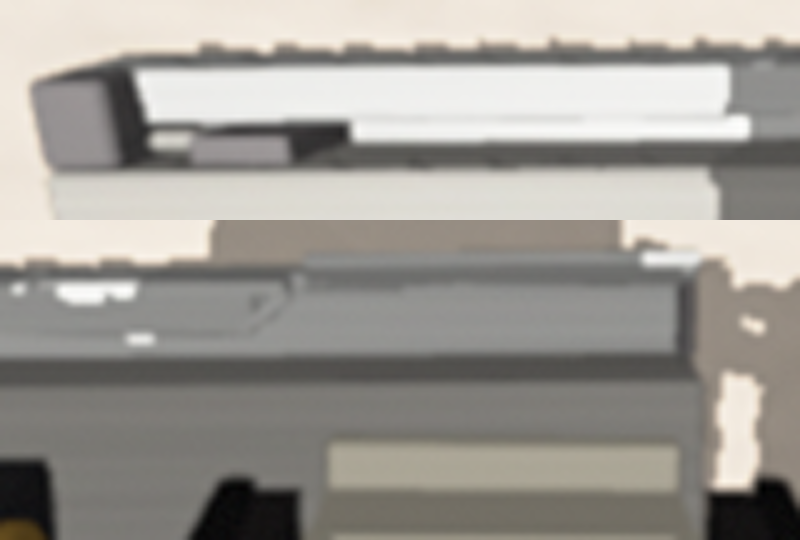

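```bash
python3 - <<'E'
from h import *
import pickle
P=pickle.load(open("w5.pkl","rb"))
th=.135;ct,st=np.cos(th),np.sin(th);M=np.array([[ct,-st,0],[st,ct,0],[0,0,1]]);O=np.array([.5444,-.0945,0])
a=lambda x,y:(60+(x+.5)/5-.5,176+(y+.5)/5-.5); b=lambda x,y:(220+(x+.5)/5-.5,176+(y-220+.5)/5-.5)
pts=dict(deckFL=(b(697,378),.042,(-.04,.13)),deckF1=(b(10,382),.042,None),deckF2=(a(60,168),.042,None),lipedge=(a(360,118),.0335,None),lipedge2=(a(740,118),.0335,None),lipback_top_R=(a(145,123),.0335,None),)
W={}
for n,(uv,z,_) in pts.items():
    w=ray("wrist",uv,z,P);W[n]=w;print(n,np.round(w*1000,1),"shelf",np.round(M.T@(w-O)*1000,1))
d=W["deckFL"]-W["deckF2"];print("yaw",-np.arctan2(d[0],d[1]))
s=ctrl.get_state()["position"];print(s)
for z in(.1056,):
  for n,q,zz in(("toeL",(328,442),z),("toeR",(680,442),z),("toetopL",(328,490),z+.005)):
    w=ray("wrist",b(*q),zz,P);print(n,"shelf",np.round(M.T@(w-O)*1000,1))
print("tcp shelf",M.T@(s-O)*1000)
# top camera check of deck front edge predicted vs
E
```

```text
deckFL [486.2  28.7  42. ] shelf [-41.1 129.9  42. ]
deckF1 [503.2 -91.3  42. ] shelf [-40.4   8.7  42. ]
deckF2 [ 522.1 -222.3   42. ] shelf [ -39.3 -123.7   42. ]
lipedge [ 508.5 -174.9   33.5] shelf [-46.3 -74.8  33.5]
lipedge2 [ 499.3 -106.8   33.5] shelf [-46.3  -6.1  33.5]
lipback_top_R [ 514.7 -213.4   33.5] shelf [ -45.4 -113.8   33.5]
yaw 0.14172614247318163
[ 0.48896449 -0.005988    0.1399715 ]
toeL shelf [-49.3  72.1 105.6]
toeR shelf [-49.3 119.4 105.6]
toetopL shelf [-44.3  72.5 110.6]
tcp shelf [-43.0182624   95.16774568 139.97150488]
```

Deck edge and lip in the wrist view agree with the top-camera pose to about 1 mm, with yaw about 0.138. I'll lower in stages, watching the force.

```bash
cat >> h.py <<'E'
th=.138;ct,st=np.cos(th),np.sin(th);M=np.array([[ct,-st,0],[st,ct,0],[0,0,1]]);O=np.array([.5444,-.0945,0])
def sh():
    s=ctrl.get_state();print("shelf tcp mm",np.round(M.T@(s["position"]-O)*1000,1),"force shelf",np.round(M.T@s["ft_force"],1),"torque",np.round(M.T@s["torque"],2),"rot",np.round(M.T@R.from_rotvec(s["tool_rot"]).as_matrix()[:,1:],3).T.tolist(),"t",s["time"])
E
python3 -c "
from h import *
sh();togo(O+M@[-.0443,.091,.070],th)"
```

```text
shelf tcp mm [-42.7  95.3 140. ] force shelf [ 0.8  0.  -0.4] torque [ 0.02  0.04 -0.04] rot [[0.002, 1.0, 0.0], [0.001, 0.0, -1.0]] t 5.65
pos [489.  -6. 140.] t 5.65 f [ 0.8  0.1 -0.4] w 0.523
shift [ 1.6 -4.3 70. ] turn [ 0.0003  0.0007 -0.0022] n 1.4024160804184789
```

```bash
python3 -m creep '[[[0.2,1.6,-4.3,15,0,0,-0.002],[0.2,1.6,-4.3,35,0,0,-0.002],[0.2,1.6,-4.3,55,0,0,-0.002],[0.2,1.6,-4.3,68,0,0,-0.002],[0.2,1.6,-4.3,70,0,0,-0.002]]]'
python3 -m creep '[[[0.2,0,0,2,0,0,0],[0.2,0,0,4,0,0,0],[0.2,0,0,6,0,0,0],[0.2,0,0,8,0,0,0],[0.2,0,0,9,0,0,0]]]'
python3 -c "
from h import *
sh()"
```

```text
time: 6.15
position: [0.4866, -0.0113, 0.0683]
tool_rot: [0.214, -3.132, 0.0]
ft_force: [-0.2, 0.1, -0.2]
grip_width: 0.525
time: 6.65
position: [0.4876, -0.0121, 0.0606]
tool_rot: [-0.212, 3.134, 0.0]
ft_force: [0.9, -1.0, -0.9]
grip_width: 0.525
shelf tcp mm [-44.9  89.5  60.6] force shelf [ 0.8 -1.1 -0.9] torque [ 0.09 -0.03  0.05] rot [[0.003, 1.0, 0.0], [0.0, 0.0, -1.0]] t 6.65
```

Foot still free. I'll continue down in small steps.

```bash
for i in 1 ; do python3 -m creep '[[[0.2,0,0,1,0,0,0],[0.2,0,0,2,0,0,0],[0.2,0,0,3,0,0,0],[0.2,0,0,4,0,0,0],[0.2,0,0,4,0,0,0]]]'; done
python3 -c "
from h import *
sh()"
python3 -m creep '[[[0.2,0,0,1,0,0,0],[0.2,0,0,2,0,0,0],[0.2,0,0,3,0,0,0],[0.2,0,0,3,0,0,0]]]'
python3 -c "
from h import *
sh()"
```

```text
time: 7.15
position: [0.4874, -0.012, 0.0564]
tool_rot: [0.212, -3.134, -0.0]
ft_force: [-0.9, 0.8, -0.8]
grip_width: 0.524
shelf tcp mm [-45.1  89.5  56.4] force shelf [-0.7  0.9 -0.8] torque [-0.    0.05 -0.04] rot [[0.003, 1.0, 0.0], [-0.0, 0.0, -1.0]] t 7.15
time: 7.55
position: [0.4874, -0.012, 0.0534]
tool_rot: [0.212, -3.134, -0.0]
ft_force: [-0.3, -0.7, 0.1]
grip_width: 0.53
shelf tcp mm [-45.1  89.5  53.4] force shelf [-0.4 -0.6  0.1] torque [0.08 0.01 0.01] rot [[0.003, 1.0, 0.0], [-0.0, 0.0, -1.0]] t 7.55
```

```bash
python3 -m creep '[[[0.2,-0.5,0,0.5,0,0,0],[0.2,-0.5,0,1,0,0,0],[0.2,-0.5,0,1.5,0,0,0],[0.2,-0.5,0,1.5,0,0,0]]]'
python3 -c "
from h import *
sh()"
python3 -m creep '[[[0.2,0,0,0.5,0,0,0],[0.2,0,0,1,0,0,0],[0.2,0,0,1.5,0,0,0],[0.2,0,0,1.5,0,0,0]]]'
python3 -c "
from h import *
sh()"
```

```text
time: 7.95
position: [0.488, -0.012, 0.052]
tool_rot: [0.212, -3.134, -0.0]
ft_force: [-0.1, -0.2, -0.9]
grip_width: 0.524
shelf tcp mm [-44.5  89.5  52. ] force shelf [-0.1 -0.2 -0.9] torque [ 0.06  0.02 -0.03] rot [[0.003, 1.0, 0.0], [-0.0, 0.0, -1.0]] t 7.95
time: 8.35
position: [0.488, -0.012, 0.0505]
tool_rot: [0.212, -3.134, -0.0]
ft_force: [0.7, 0.4, 0.1]
grip_width: 0.525
shelf tcp mm [-44.5  89.5  50.5] force shelf [0.7 0.3 0.1] torque [0.02 0.04 0.  ] rot [[0.003, 1.0, 0.0], [-0.0, 0.0, -1.0]] t 8.35
```

```bash
python3 -m creep '[[[0.2,0,0,0.5,0,0,0],[0.2,0,0,1,0,0,0],[0.2,0,0,1,0,0,0]]]'
python3 -c "
from h import *
sh()"
python3 -m creep '[[[0.2,0,0,0.5,0,0,0],[0.2,0,0,1,0,0,0],[0.2,0,0,1,0,0,0]]]'
python3 - <<'E'
from h import *
import pickle
sh()
P=ctrl.camera_params("wrist");im=ctrl.get_image("wrist")[:,:,::-1];cv2.imwrite("pics/w6.png",im)
pickle.dump(P,open("w6.pkl","wb"))
cv2.imwrite("pics/w6c.png",cv2.resize(im[165:245,220:380],None,fx=5,fy=5,interpolation=cv2.INTER_CUBIC))
E
```

```text
time: 8.65
position: [0.4881, -0.012, 0.0498]
tool_rot: [-0.212, 3.134, 0.0]
ft_force: [-1.4, -0.4, 2.9]
grip_width: 0.526
shelf tcp mm [-44.4  89.5  49.8] force shelf [-1.4 -0.2  2.9] torque [0.01 0.28 0.03] rot [[0.003, 1.0, 0.0], [0.0, 0.0, -1.0]] t 8.65
time: 8.95
position: [0.4882, -0.012, 0.0498]
tool_rot: [0.212, -3.134, -0.001]
ft_force: [-4.2, -0.7, 11.7]
grip_width: 0.526
shelf tcp mm [-44.3  89.5  49.8] force shelf [-4.3 -0.1 11.7] torque [0.12 1.04 0.01] rot [[0.003, 1.0, 0.001], [-0.0, 0.001, -1.0]] t 8.95
```

View pics/w6c.png

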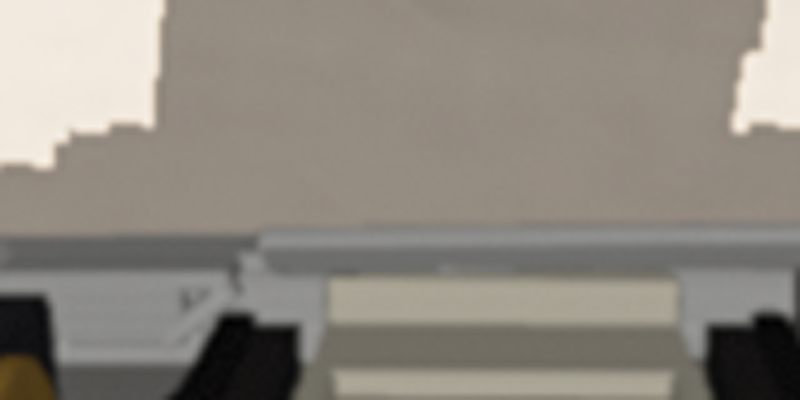

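```bash
python3 - <<'E'
from h import *
import pickle
P=pickle.load(open("w6.pkl","rb"));f=lambda x,y:(220+(x+.5)/5-.5,165+(y+.5)/5-.5)
s=ctrl.get_state()["position"]
for z in(.020,.025):
    a=ray("wrist",f(328,277),z,P);b=ray("wrist",f(680,277),z,P)
    print(z,np.linalg.norm(a-b)*1000,np.round(M.T@(a-O)*1000,1),np.round(M.T@(b-O)*1000,1))
for n,q in dict(walltop=[-.054,.1,.026],floorwall=[-.054,.1,.02],flare=[-.057,.1,.032],toe=[-.0517,.07,.02],toet=[-.0517,.07,.025],ton=[-.0457,.07,.025],deck=[-.04,.13,.042]).items():
    p=proj("wrist",O+M@q,P);print(n,p.round(1),((p-[220,165])*5).round())
E
```

```text
0.02 46.296719218358604 [-51.5  67.1  20. ] [-51.3 113.4  20. ]
0.025 45.08488867675127 [-53.1  67.7  25. ] [-52.9 112.8  25. ]
walltop [335.8 218.9] [579. 270.]
floorwall [335.3 216.2] [576. 256.]
flare [336.3 217.2] [582. 261.]
toe [289.6 219.7] [348. 273.]
toet [288.9 222. ] [344. 285.]
ton [289.1 230.9] [346. 329.]
deck [387.2 249.2] [836. 421.]
```

Foot is on the floor (toe width 46.3 mm at z = 20 mm), with the origin at shelf x ≈ -43.4 and y ≈ 90. I'll ease the down force and slide right.

```bash
python3 -m creep '[[[0.2,0,0,-0.6,0,0,0],[0.2,0,-4,-0.6,0,0,0],[0.2,0,-9,-0.6,0,0,0],[0.2,0,-15,-0.6,0,0,0],[0.2,0,-20,-0.6,0,0,0]]]'
python3 -c "
from h import *
sh()"
python3 -m creep '[[[0.2,0,-5,0,0,0,0],[0.2,0,-10,0,0,0,0],[0.2,0,-15,0,0,0,0],[0.2,0,-20,0,0,0,0],[0.2,0,-25,0,0,0,0]]]'
python3 -c "
from h import *
sh()"
```

```text
time: 9.5
position: [0.4918, -0.031, 0.0498]
tool_rot: [-0.213, 3.132, 0.002]
ft_force: [-0.6, 3.3, 5.2]
grip_width: 0.526
shelf tcp mm [-43.4  70.1  49.8] force shelf [-0.1  3.3  5.2] torque [ 0.84 -0.03 -0.01] rot [[0.002, 1.0, 0.001], [0.002, 0.001, -1.0]] t 9.5
time: 10.0
position: [0.4951, -0.0557, 0.0498]
tool_rot: [-0.213, 3.132, 0.002]
ft_force: [-0.1, 3.8, 6.1]
grip_width: 0.522
shelf tcp mm [-43.5  45.2  49.8] force shelf [0.4 3.8 6.1] torque [ 0.9  -0.08 -0.06] rot [[0.002, 1.0, 0.001], [0.002, 0.001, -1.0]] t 10.0
```

```bash
python3 -m creep '[[[0.2,0,-5,-0.2,0,0,0],[0.2,0,-10,-0.2,0,0,0],[0.2,0,-15,-0.2,0,0,0],[0.2,0,-20,-0.2,0,0,0],[0.2,0,-25,-0.2,0,0,0]]]'
python3 -c "
from h import *
sh()"
python3 -m creep '[[[0.2,0,-5,0,0,0,0],[0.2,0,-10,0,0,0,0],[0.2,0,-15,0,0,0,0],[0.2,0,-20,0,0,0,0],[0.2,0,-25,0,0,0,0]]]'
python3 -c "
from h import *
sh()"
```

```text
time: 10.5
position: [0.4982, -0.0808, 0.0498]
tool_rot: [-0.213, 3.133, 0.002]
ft_force: [0.1, 4.2, 6.2]
grip_width: 0.523
shelf tcp mm [-43.9  20.   49.8] force shelf [0.7 4.2 6.2] torque [ 1.07 -0.08 -0.01] rot [[0.002, 1.0, 0.001], [0.001, 0.001, -1.0]] t 10.5
time: 11.0
position: [0.5017, -0.1054, 0.0498]
tool_rot: [-0.213, 3.133, 0.002]
ft_force: [0.4, 4.2, 5.3]
grip_width: 0.524
shelf tcp mm [-43.8  -4.9  49.8] force shelf [0.9 4.1 5.3] torque [ 1.01 -0.16 -0.  ] rot [[0.002, 1.0, 0.001], [0.002, 0.001, -1.0]] t 11.0
```

```bash
python3 -m creep '[[[0.2,0,-5,0,0,0,0],[0.2,0,-10,0,0,0,0],[0.2,0,-15,0,0,0,0],[0.2,0,-20,0,0,0,0],[0.2,0,-25,0,0,0,0]]]'
python3 -m creep '[[[0.2,0,-5,0,0,0,0],[0.2,0,-10,0,0,0,0],[0.2,0,-15,0,0,0,0],[0.2,0,-20,0,0,0,0],[0.2,0,-25,0,0,0,0]]]'
python3 -c "
from h import *
sh()"
python3 -m creep '[[[0.2,0,-3,0,0,0,0],[0.2,0,-6,0,0,0,0],[0.2,0,-8,0,0,0,0],[0.2,0,-10,0,0,0,0],[0.2,0,-12,0,0,0,0]]]' 55
python3 -c "
from h import *
sh()"
```

```text
time: 11.5
position: [0.5052, -0.1301, 0.0499]
tool_rot: [-0.213, 3.133, 0.002]
ft_force: [0.4, 4.0, 5.1]
grip_width: 0.525
time: 12.0
position: [0.5087, -0.1547, 0.0498]
tool_rot: [-0.214, 3.132, 0.002]
ft_force: [0.2, 3.9, 5.8]
grip_width: 0.522
shelf tcp mm [-43.6 -54.7  49.8] force shelf [0.7 3.8 5.8] torque [ 1.12 -0.44  0.05] rot [[0.002, 1.0, 0.001], [0.002, 0.001, -1.0]] t 12.0
time: 12.5
position: [0.51, -0.1632, 0.0499]
tool_rot: [-0.215, 3.134, 0.01]
ft_force: [-1.1, 12.1, 10.5]
grip_width: 0.52
shelf tcp mm [-43.6 -63.3  49.9] force shelf [ 0.6 12.1 10.5] torque [ 2.89 -0.21  0.03] rot [[0.001, 1.0, 0.006], [0.001, 0.006, -1.0]] t 12.5
```

```bash
for k in 1; do python3 -m creep '[[[0.2,0,-1,0,0,0,0],[0.2,0,-2,0,0,0,0],[0.2,0,-3,0,0,0,0],[0.2,0,-4,0,0,0,0],[0.2,0,-4,0,0,0,0]]]'; done
python3 -c "
from h import *
sh()"
python3 -m creep '[[[0.2,0,-1,0,0,0,0],[0.2,0,-2,0,0,0,0],[0.2,0,-3,0,0,0,0],[0.2,0,-4,0,0,0,0],[0.2,0,-4,0,0,0,0]]]'
python3 -c "
from h import *
sh()"
```

```text
time: 13.0
position: [0.5104, -0.1659, 0.0499]
tool_rot: [0.217, -3.134, -0.012]
ft_force: [-1.6, 13.4, 11.0]
grip_width: 0.524
shelf tcp mm [-43.5 -66.   49.9] force shelf [ 0.3 13.5 11. ] torque [ 3.25 -0.08  0.06] rot [[-0.0, 1.0, 0.008], [0.0, 0.008, -1.0]] t 13.0
time: 13.5
position: [0.5108, -0.1685, 0.0499]
tool_rot: [0.217, -3.133, -0.016]
ft_force: [-1.6, 16.3, 13.1]
grip_width: 0.527
shelf tcp mm [-43.5 -68.7  49.9] force shelf [ 0.6 16.4 13.1] torque [3.87 0.06 0.  ] rot [[-0.001, 1.0, 0.01], [-0.0, 0.01, -1.0]] t 13.5
```

```bash
python3 -m creep '[[[0.2,0,-1,-0.3,0,0,0],[0.2,0,-2,-0.4,0,0,0],[0.2,0,-3,-0.4,0,0,0],[0.2,0,-4,-0.4,0,0,0],[0.2,0,-4,-0.4,0,0,0]]]'
python3 -c "
from h import *
sh()"
python3 -m creep '[[[0.2,0,-1,0,0,0,0],[0.2,0,-2,0,0,0,0],[0.2,0,-3,0,0,0,0],[0.2,0,-3,0,0,0,0]]]'
python3 -c "
from h import *
sh()"
```

```text
time: 14.0
position: [0.511, -0.1704, 0.05]
tool_rot: [0.219, -3.132, -0.02]
ft_force: [-2.8, 19.7, 13.3]
grip_width: 0.524
shelf tcp mm [-43.5 -70.5  50. ] force shelf [-0.1 19.9 13.3] torque [4.76 0.02 0.01] rot [[-0.002, 1.0, 0.013], [-0.001, 0.013, -1.0]] t 14.0
time: 14.4
position: [0.5111, -0.1705, 0.0501]
tool_rot: [0.221, -3.13, -0.027]
ft_force: [-4.4, 23.9, 16.9]
grip_width: 0.526
shelf tcp mm [-43.4 -70.7  50.1] force shelf [-1.  24.2 16.9] torque [ 6.05  0.25 -0.03] rot [[-0.003, 1.0, 0.017], [-0.002, 0.017, -1.0]] t 14.4
```

The TCP stalls at shelf y = -70.7 while force rises from 20 to 24 N, so the stop is solid. I'll check visually.

```bash
python3 - <<'E'
from h import *
P=ctrl.camera_params("wrist");im=ctrl.get_image("wrist")[:,:,::-1];a=cv2.resize(im[190:262,220:400],None,fx=4.4,fy=4.4,interpolation=cv2.INTER_CUBIC)
s=ctrl.get_image("scene")[:,:,::-1];c=proj("scene",[.51,-.17,.06]).astype(int);print(c)
b=cv2.resize(s[c[1]-38:c[1]+27,c[0]-90:c[0]+90],None,fx=4.4,fy=4.4,interpolation=cv2.INTER_CUBIC)
cv2.imwrite("pics/f1.png",np.vstack([a,b]))
for n,q in dict(stop_home_leftface=[-.0437,-.094,.041],stop_out_leftface=[-.0437,-.086,.041],endblock=[-.047,-.115,.042]).items():
    p=proj("wrist",O+M@q,P);print(n,p.round(1),((p-[220,190])*4.4).round())
sh()
E
```

```text
[366 255]
stop_home_leftface [279.9 241.6] [264. 227.]
stop_out_leftface [293.4 241.5] [323. 227.]
endblock [243.8 237.1] [105. 207.]
shelf tcp mm [-43.4 -70.7  50.1] force shelf [-0.1 25.2 17.5] torque [ 6.1   0.27 -0.02] rot [[-0.003, 1.0, 0.017], [-0.002, 0.017, -1.0]] t 14.5
```

View pics/f1.png

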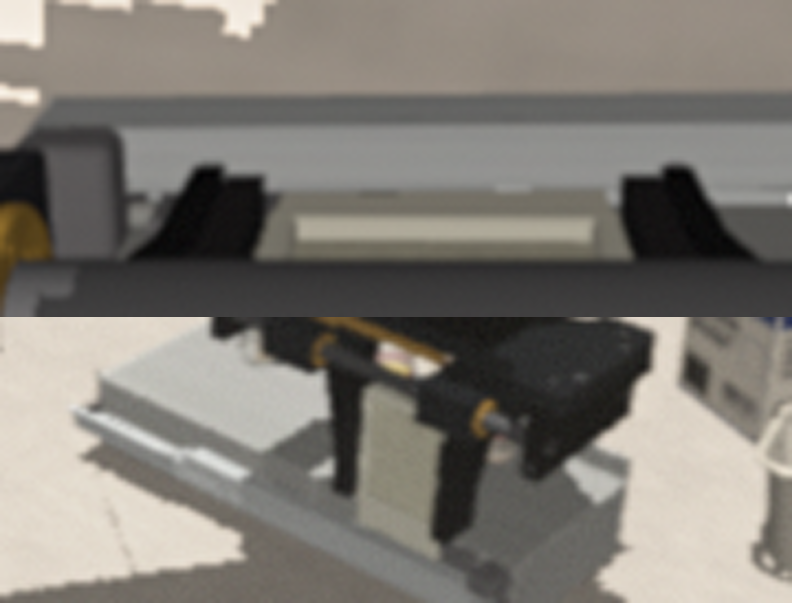

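Held upright behind the lip. One settling call, then I'll hand in.

```bash
python3 -m creep '[[[0.2,0,0,0,0,0,0],[0.2,0,0,0,0,0,0],[0.2,0,0,0,0,0,0],[0.2,0,0,0,0,0,0],[0.2,0,0,0,0,0,0]]]' 
python3 -c "
from h import *
sh();print(ctrl.get_state()['grip_width']);print(ctrl.close_job())"
```

```text
time: 15.0
position: [0.5111, -0.1705, 0.05]
tool_rot: [0.221, -3.13, -0.027]
ft_force: [-4.2, 24.6, 17.0]
grip_width: 0.524
shelf tcp mm [-43.4 -70.7  50. ] force shelf [-0.8 24.9 17. ] torque [ 6.11  0.32 -0.04] rot [[-0.003, 1.0, 0.017], [-0.002, 0.017, -1.0]] t 15.0
0.5237928610514742
the job is handed in; nothing more can be done
None
```

I took the narrower (left) holder out of its stand by its side edges. I lowered it into the open left end of the channel, toe and card forward, and slid it right at about 5 cm/s until the end stop stopped giving. I handed the job in at 15.0 s, still gripping it.

**Position at hand-in:** the tool was steady at shelf x -43.4, y -70.7 mm, against home at -43.7, -71. Those are my measured shelf axes, good to about 1 mm. The tool was tilted 0.017 rad. The grip opening was 0.524, about 46 mm, which matches the holder.

**End stop:** the push was about 25 N. The last 3–4 mm of commanded travel moved the tool only about 0.2 mm, so I take the stop to be fully in. I could not see it directly because the gripper hid it in the last pictures.

**Earlier readings that disagreed:** the holder's height in the grip was 4 mm off my first estimate. I corrected this from the contact force and the image when the foot touched the floor.

**Other objects:** the tool path stayed clear of the wider holder, vials, pot and bottle by calculation. I did not do a separate final check that they had not moved.

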